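# Screw the clamp screw back into the coffee grinder

## Task

Put the cleaned clamp screw back into the coffee grinder: swing the cover lever off the neck and leave it swung aside, then lower the screw from its stand into the deep neck without dropping or forcing it. Feel for the start of the thread at the bottom, then turn the screw clockwise until its shoulder is fully home, and let go. Leave the cups, date bowl and saucers where they are.

Things in the scene. Friction and masses are not known exactly. Their poses are not given: they have to be found in the camera images.
- grinder: Fixed square stainless coffee grinder, 130 x 130 mm, flat top at 130 mm height. Origin: centre of its underside, on the table; z up; its front with a dark drawer faces its -x. A round neck (46 mm, flared to 54 mm at the mouth) rises from the middle of the top to 150 mm height; under a swinging cover it holds a deep bore on the grinder's z axis with a hidden thread at the bottom.
- neck_mouth (a point): Centre of the bore's flared mouth (37 mm wide), top of the neck, 150 mm above the table; axes as the grinder's. The bore is vertical, 29 mm in diameter, 75 mm deep down to point thread_seat.
- thread_seat (a point): Middle of the flat seat at the bore's bottom, grinder z = 75 mm, grinder's axes. A hidden straight slot across it lets the screw's cross pin through. The slot lies along y, turned by an unknown angle up to 0.35 rad either way; play 0.17 rad either way. A screw that misses it stands on the seat (screw origin at z = 75 mm); over it, if free to slide, it drops by its own weight to z = 60 mm.
- thread_home (a point): Where the screw's origin ends when home: grinder z = 55.5 mm, on the axis. Two-start coarse thread: from the slot (z = 60 mm) turning clockwise seen from above lowers the screw 5 mm per rad; after about 1.0 rad its shoulder is on the seat; hard stop about 1.4 rad from the slot. Loosely held, it sinks by its own weight as it turns. Turned anticlockwise in the slot it meets a wall.
- lever (a joint): Angle of the cover lever, rad. 0: it lies along the grinder's x, its round cap over the mouth and its knob on the -x side. It grows as the knob swings anticlockwise seen from above, from the grinder's -x side to its -y side; stop at 1.6. Starts at 0 to 0.2; light friction, about 0.6 N at the knob; stays where it is left. From 1.0 on the mouth is clear.
- lever_pivot (a point): The lever's vertical pivot, 48 mm from the bore axis on the grinder's +x side, 160 mm above the table. The flat bar is 16 mm wide, 7 mm thick, with an 8 mm thick, 54 mm round cap 48 mm from the pivot; their underside is 152 mm above the table. The point's -x axis points along the bar to the knob.
- lever_knob (a point): Point on the axis of the lever's upright walnut knob (16 mm diameter, top 198 mm above the table, rising from the bar's top at 159 mm), 110 mm from the pivot, at 180 mm height.
- screw: The loose clamp screw, 154.5 mm long, 0.2 to 0.4 kg. Origin: centre of its underside, pin end; z up its axis; x along both cross pin and grip. From below: 13 mm neck, 19.5 mm long, with an 8 mm round cross pin, 27 mm long, at its foot; flat shoulder; smooth steel barrel, 26 mm diameter, up to z = 114.5 mm; then the wing grip. Starts upright in the stand, its foot 12 mm above the table.
- screw_grip (a point): Centre of the screw's flat walnut wing grip, 50 mm (x) x 16 mm (y) x 40 mm high; 134.5 mm above the screw's origin; axes as the screw's. The cross pin lies along x too, so either way round fits.
- stand: Fixed walnut block, 85 x 85 x 75 mm, with a vertical round hole of 30 mm diameter, 63 mm deep, in the middle of its top; origin: centre of its underside. The screw stands loosely in the hole.
- cup1: Bystander: clear glass cup with a thin gold rim, 66 mm diameter, 81 mm tall, origin centre of underside.
- cup2: Bystander: second cup, the same.
- date_bowl: Bystander: closed green ceramic date bowl with clip-on lid, 126 mm diameter, 97 mm tall, origin centre of underside.
- saucers: Bystander: stack of white saucers, 140 mm diameter, 46 mm tall, one piece, origin centre of underside.
Things that resemble listed ones, but are neither listed nor needed, are in the scene too. Of the things that look like the screw, the middle-sized one is meant.

How it is judged:
By the outcome, as a careful person would: the job done as asked, in the order asked, and still so for the second after the job is handed in, with the robot touching nothing.
It also fails if it takes over 69 s, if anything falls off the work surface, if the arm or the gripper's body presses on something with over 40 N, if the wrist force passes 120 N, or if a joint passes its speed limit or range.

## Robot

A 7-joint arm with a two-finger parallel gripper is mounted at the origin on the work surface. World frame = base frame: x ahead of the robot, y to its left, z up, the work surface at z = 0. Lengths are in m, angles in rad, forces in N, time in s.
With the tool pointing down it reaches from about 0.425 to 0.925 m from the base axis. Payload 6.8 kg.
Tool frame: the origin (TCP) lies at the very end of the fingers, on their centre line; the grasp point (between the pads) lies 19 mm behind it; z points along the fingers, y is the line along which they close (so a half turn about z gives the same grasp; the last joint's range is limited). The gripper opens to 85 mm and grips with 20 to 120 N. Pads are 22 mm wide; open, the fingers measure 114 mm over their backs; the gripper's body (76 mm by 85 mm) begins 54 mm behind the grasp point. The pads swing forward as they close: fully open they stand 13 mm farther back than shut.
Start: joints at [-1.372, 0.477, 0.022, 1.555, -0.011, 1.109, -0.083], TCP at [0.204, 0.644, 0.193] pointing down, gripper open.
Joint ranges: [-2.96, 2.96], [-0.34, 2.1], [-1.41, 1.46], [0.24, 2.44], [-1.37, 4.51], [0.17, 1.92], [-2.96, 2.96]. Speed limits (rad/s): [2.39, 2.39, 3.14, 3.14, 3.14, 3.14, 3.14].

## Interface

Orientations are given as a unit quaternion [w, x, y, z].
In Python, from station import monitor, eyes, bot gives the robot as it stands.
- The arm moves only by the shell command python3 -m creep 'ROWS' [FORCE]. ROWS is a JSON object whose key "plan" holds a list of rows, 1 to 20 of them, each of 5 numbers: dx, dy, dz in shares of the most that a row can go, 1 being 50 mm, then a turn about the tool's z in normalised numbers (1 is 2 pi rad), then the opening from 0.0 (shut) to 1.0 (fully open); each row shifts and turns the commanded pose from where the row before left it, along the tool's axes as they then stand; what a row does not reach is not made up. A row lasts 1/10 s, in which the tool goes at most 0.05 m and 0.15 rad, less where a joint would pass 70% of its speed; a pose out of reach is approached as far as the arm can. The fingers move at their own pace and stop on an object; FORCE is the grip in N (left out, the last holds). Time passes only in rows, so rows that do not move let the fingers close. It prints the time, the measured TCP pose, the force, the opening and the grip force at its end. No shift or turn number may pass 1 either way. Input that does not fit is refused with a message, and nothing moves.
- monitor.get_obs(): the state, without advancing time (a new reading comes with each control period).
- eyes.read_camera(name): name is "scene" or "top" or "wrist"; returns the picture (420x560x3 uint8, blue, green, red); there is no depth.
- eyes.camera_info(name): a dict with "vertical_fov" (degrees; the focal length in pixels is half the picture's height over the tangent of half this angle, whatever the lens; pixels are square), "cx", "cy" (the principal point, pixels), "view" (4x4, takes a point from world to camera coordinates); the wrist camera has in their place "hand_eye" (4x4, takes a point from camera to tool coordinates, whose origin is the TCP and whose axes are the flange's). Camera axes: x right, y up, looking along -z (the intrinsics and any distortion apply to the point x, -y, -z); pixel columns grow to the right and rows downward; lengths in m; the calibration is good to about 2 mm. A picture is of the moment at which its call begins: read the wrist's pose just before it. camera_info takes no time and is no camera call.
- bot.hand_in(): hands the job in; it is judged then, once.
The state is a dict: "t": time; "q": joint angles; "joint_vel": joint speeds; "joint_torque": joint torques, N m; "eef_pos": TCP position; "tool_rot": TCP orientation; "contact_force": force on the tool from outside, world axes, zero at the start; "torque": the same for the moment, N m; "gripper_width": opening from 0.0 (shut) to 1.0 (fully open); "grasp_force": force on a finger pad.
Only numpy, scipy, OpenCV 4.12 (cv2) and the standard library are available. Lean on these libraries where they do the work, as an engineer would, in place of code of your own. Each camera call takes 0.05 s, during which the arm holds its last target. There are 200 camera calls.

## Working session

There is one attempt and no reset: what is moved stays moved. The work goes in short steps, Python scripts to look and compute and a shell command to move; the robot and the scene stay as the last step left them, time stands still between calls to the robot, and variables do not carry over. Pictures are saved under pics/ and viewed, at most 10 in all, crops included, and the job is handed in when it is done.

```bash
ls; mkdir -p pics
python3 - <<'E'
from station import monitor, eyes, bot
import cv2,json
o=monitor.get_obs(); print(o)
for n in("scene","top","wrist"):
    print(n,eyes.camera_info(n))
for n in("scene","top"):
    cv2.imwrite(f"pics/{n}1.png",eyes.read_camera(n))
E
```

```text
pics
{'t': 0.0, 'q': array([-1.37211559,  0.47780271,  0.02235671,  1.55645308, -0.01150033,
        1.10932371, -0.08310844]), 'joint_vel': array([ 1.57927152e-05, -3.31552052e-04,  1.00593950e-03, -1.43923534e-03,
       -7.73636579e-05,  5.76421107e-04, -4.57092968e-04]), 'joint_torque': array([-6.05733239e-04, -5.96450937e+01,  1.60791378e+00, -2.81195766e+01,
        1.25394834e-02,  9.42793937e-03, -3.56890155e-05]), 'eef_pos': array([0.20367157, 0.64283489, 0.19232369]), 'tool_rot': array([-6.93416936e-05,  1.52790530e-01,  9.88258160e-01, -9.26619112e-04]), 'contact_force': array([ 0.65629559,  0.18598691, -0.53783135]), 'torque': array([0.03949004, 0.01192003, 0.00892249]), 'grasp_force': 0.0, 'gripper_width': 1.0009640804038091}
scene {'vertical_fov': 53.224661846616925, 'cx': 278.04679605317966, 'cy': 210.08804333555975, 'view': array([[-0.51734514,  0.8556128 ,  0.01675543,  0.30609473],
       [-0.53331888, -0.33765913,  0.77560124,  0.22290381],
       [ 0.66927197,  0.39231755,  0.63100077, -1.58633108],
       [ 0.        ,  0.        ,  0.        ,  1.        ]])}
top {'vertical_fov': 49.19143995967831, 'cx': 280.20241678913504, 'cy': 211.4665557013034, 'view': array([[ 0.01390736, -0.99972017,  0.01913539, -0.00975272],
       [ 0.98634847,  0.01685672,  0.16380644, -0.63357224],
       [-0.16408316,  0.01659604,  0.98630689, -1.37402822],
       [ 0.        ,  0.        ,  0.        ,  1.        ]])}
wrist {'vertical_fov': 66.24460481165012, 'cx': 280.39582632268866, 'cy': 208.42354939098354, 'hand_eye': array([[-1.77513646e-04,  9.45189729e-01,  3.26521584e-01,
         8.40171462e-02],
       [ 9.99999464e-01,  5.00862788e-04, -9.06209043e-04,
         4.91788814e-04],
       [-1.02008199e-03,  3.26521248e-01, -9.45189311e-01,
        -1.80450718e-01],
       [ 0.00000000e+00,  0.00000000e+00,  0.00000000e+00,
         1.00000000e+00]])}
```

View pics/scene1.png

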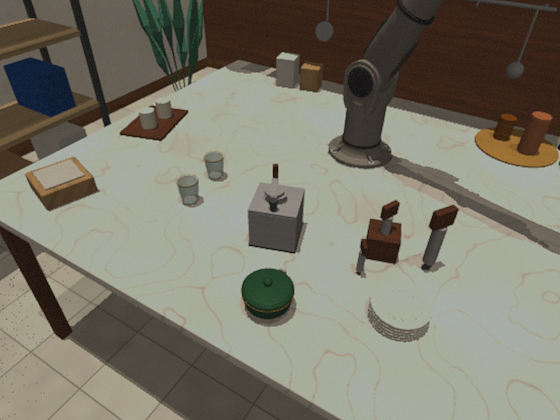

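View pics/top1.png

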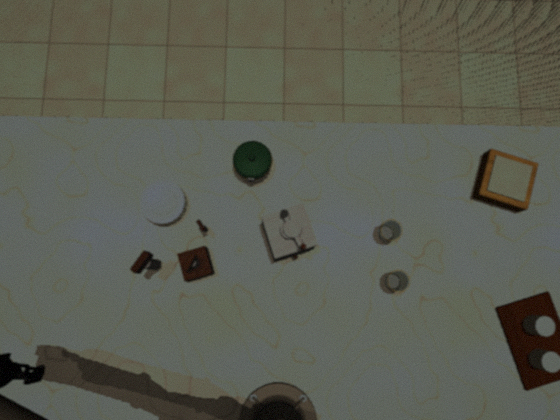

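The scene shows three screw-like things: small at scene (362,258) / top (203,228), middle in the stand at scene (388,217) / top (196,262), large at scene (437,235) / top (147,262). The one in the walnut stand is the middle-sized one and fits the description. The grinder is at scene (277,217) / top (290,232), and its lever's dark knob end is at top (300,255). I'll confirm with an enlarged crop.

Run:
```python
import cv2,numpy as np
s=cv2.imread("pics/scene1.png");t=cv2.imread("pics/top1.png")
def c(im,x,y,w,h,g=1.0): return cv2.resize(np.clip(im[y:y+h,x:x+w]*g,0,255).astype(np.uint8),(400,300),interpolation=cv2.INTER_CUBIC)
o=np.vstack([np.hstack([c(s,340,185,128,96),c(s,225,155,100,75)]),np.hstack([c(t,125,205,100,75,2),c(t,245,195,88,66,2)])])
cv2.imwrite("pics/crop1.png",o)
```

```text
(no output)
```

View pics/crop1.png

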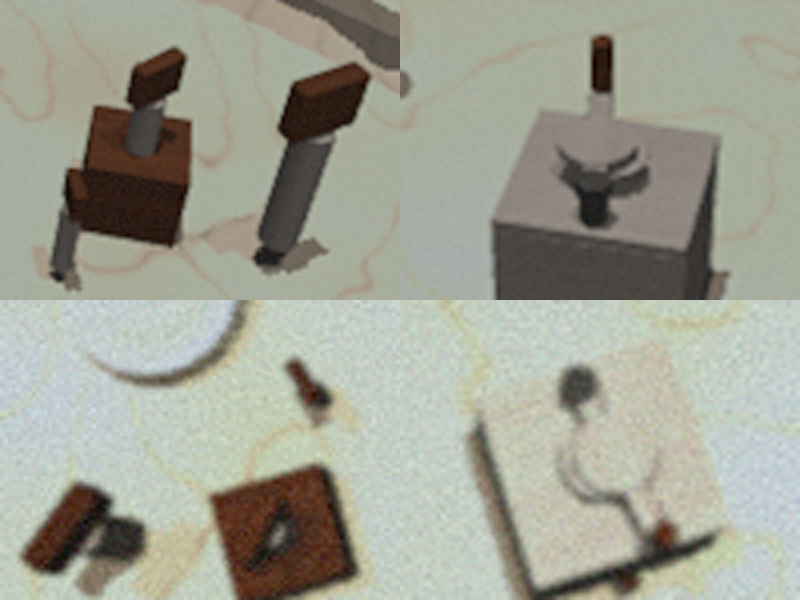

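The crop confirms it: the screw in the stand is shorter than the right-hand one and larger than the left-hand one. The grinder's knob sits on its robot side, the pivot on the far side. Next: rough positions.

```bash
cat > h.py <<'E'
import numpy as np,cv2
from scipy.spatial.transform import Rotation as R
from station import monitor, eyes, bot
def rot(q): return R.from_quat([q[1],q[2],q[3],q[0]]).as_matrix()
def cam(n,o=None):
    i=eyes.camera_info(n); f=210/np.tan(np.radians(i["vertical_fov"]/2)); c=(i["cx"],i["cy"])
    if n=="wrist":
        T=np.eye(4);T[:3,:3]=rot(o["tool_rot"]);T[:3,3]=o["eef_pos"]
        V=np.linalg.inv(T@i["hand_eye"])
    else: V=i["view"]
    return f,c,V
def pix(C,P):
    f,c,V=C; p=np.atleast_2d(P)@V[:3,:3].T+V[:3,3]
    return np.c_[c[0]+f*p[:,0]/-p[:,2],c[1]-f*p[:,1]/-p[:,2]]
def onz(C,uv,z):
    f,c,V=C; uv=np.atleast_2d(uv).astype(float)
    d=np.c_[(uv[:,0]-c[0])/f,-(uv[:,1]-c[1])/f,-np.ones(len(uv))]@V[:3,:3]
    o=-V[:3,:3].T@V[:3,3]
    return o+d*((z-o[2])/d[:,2])[:,None]
def snap(n):
    o=monitor.get_obs(); im=eyes.read_camera(n); return im,cam(n,o),o
def state():
    o=monitor.get_obs(); Rm=rot(o["tool_rot"])
    print("t %.2f"%o["t"],"p",o["eef_pos"].round(4),"x",Rm[:,0].round(3),"z",Rm[:,2].round(3),"F",o["contact_force"].round(1),"w %.3f g %.0f"%(o["gripper_width"],o["grasp_force"]),"q7 %.2f"%o["q"][6])
    return o,Rm
E
python3 - <<'E'
from h import *
np.set_printoptions(precision=4,suppress=True)
C=cam("top")
g=onz(C,[(262.2,220.3),(304,204.9),(315.8,245.6),(274.7,258.8)],.13);print(g,g.mean(0),np.linalg.norm(np.diff(g,axis=0),axis=1))
s=onz(C,[(178.2,253.8),(206.2,247),(213.8,272.5),(185,280)],.075);print(s,s.mean(0),np.linalg.norm(np.diff(s,axis=0),axis=1))
gr=np.array([[125+250/4,205+260/4],[125+300/4,205+210/4]]);print(onz(C,gr,.1665))
o,Rm=state();print(Rm)
S=cam("scene");print(pix(S,[g.mean(0),s.mean(0)]))
E
```

```text
[[ 0.5936  0.0537  0.13  ]
 [ 0.6415 -0.0685  0.13  ]
 [ 0.522  -0.1035  0.13  ]
 [ 0.4819  0.0153  0.13  ]] [ 0.5598 -0.0257  0.13  ] [0.1312 0.1246 0.1254]
[[0.4959 0.3047 0.075 ]
 [0.5176 0.2218 0.075 ]
 [0.4418 0.1961 0.075 ]
 [0.4185 0.2806 0.075 ]] [0.4685 0.2508 0.075 ] [0.0857 0.08   0.0877]
[[0.4449 0.258  0.1665]
 [0.4801 0.2248 0.1665]]
t 0.10 p [0.2037 0.6429 0.1924] x [-0.953  0.302 -0.   ] z [-0.    -0.002 -1.   ] F [ 0.3 -0.2  0.1] w 0.997 g 0 q7 -0.08
[[-0.9533  0.302  -0.0004]
 [ 0.302   0.9533 -0.0016]
 [-0.0001 -0.0017 -1.    ]]
[[276.8163 197.625 ]
 [382.0122 229.9658]]
```

The rows are not in the units I measure in: shifts go in shares of 50 mm and turns go in shares of 2 pi rad. I convert before sending: -0.034 m is -0.68, -0.026 m is -0.52.

```bash
python3 -m creep '{"plan": [[-0.68, -0.52, -0.44, 0, 1], [-0.68, -0.52, -0.44, 0, 1], [-0.68, -0.52, -0.44, 0, 1], [-0.68, -0.52, -0.44, 0, 1], [-0.68, -0.52, 0, 0, 1], [-0.68, -0.52, 0, 0, 1], [-0.68, -0.52, 0, 0, 1], [-0.68, -0.52, 0, 0, 1], [-0.68, -0.52, 0, 0, 1], [-0.68, -0.52, 0, 0, 1], [-0.68, -0.52, 0, 0, 1], [0, 0, 0, 0, 1], [0, 0, 0, 0, 1]]}'
python3 - <<'E'
from h import *
im,C,o=snap("wrist"); state()
cv2.imwrite("pics/w1.png",im); np.save("w1.npy",np.array([o["eef_pos"].tolist()+list(o["tool_rot"])]))
print(pix(C,[[.4685,.2508,.075],[.4685,.2508,.1665]]))
E
```

```text
t: 1.4
eef_pos: [0.4743, 0.2568, 0.281]
tool_rot: [-0.0, 0.154, 0.988, -0.0]
contact_force: [-0.1, 0.6, -0.4]
gripper_width: 1.002
grasp_force: 0.0
t 1.45 p [0.4735 0.2583 0.281 ] x [-0.953  0.302  0.001] z [-0.001  0.    -1.   ] F [-0.9  1.1  0.4] w 0.998 g 0 q7 0.70
[[273.57164594 167.20681507]
 [271.70077448 186.99802056]]
```

View pics/w1.png

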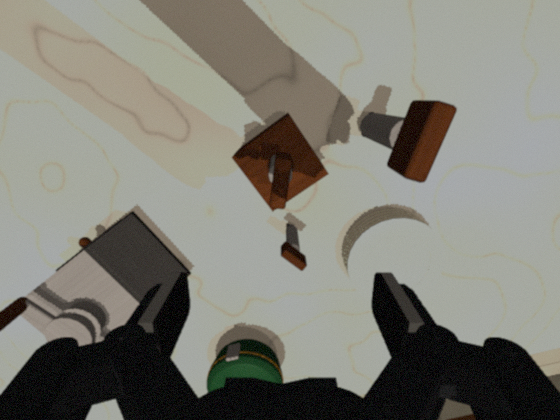

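Stand at wrist pixels (280,160): corners (233,157), (289,114), (327,174), (275,210). The grip's top lies over it around (282,178). The grinder is lower left with the lever on top. Moving above the grinder for a close view.

Converted, -0.0345 m is -0.69, -0.0225 m is -0.45.

```bash
python3 -m creep '{"plan": [[-0.45, -0.69, -0.12, 0, 0.6], [-0.45, -0.69, -0.12, 0, 0.3], [-0.45, -0.69, -0.12, 0, 0], [-0.45, -0.69, -0.12, 0, 0], [-0.45, -0.69, -0.12, 0, 0], [-0.45, -0.69, -0.12, 0, 0], [-0.45, -0.69, -0.12, 0, 0], [0, 0, 0, 0, 0], [0, 0, 0, 0, 0], [0, 0, 0, 0, 0]]}'
python3 - <<'E'
from h import *
im,C,o=snap("wrist"); state()
cv2.imwrite("pics/w2.png",im); np.save("w2.npy",np.array([o["eef_pos"].tolist()+list(o["tool_rot"])]))
p=pix(C,[[.56,-.0257,.13]])[0];print(p)
a=cv2.imread("pics/w1.png")[100:220,220:340]
x0,y0=[int(np.clip(v-100,0,m)) for v,m in zip(p,(360,220))];print(x0,y0)
x0=min(x0,560-200);y0=min(y0,420-200)
b=im[y0:y0+200,x0:x0+200]
cv2.imwrite("pics/crop2.png",np.clip(1.3*np.hstack([cv2.resize(a,(400,400),interpolation=2),cv2.resize(b,(400,400),interpolation=2)]).astype(float),0,255))
E
```

```text
t: 2.45
eef_pos: [0.5509, -0.0173, 0.3228]
tool_rot: [-0.001, 0.151, 0.989, 0.0]
contact_force: [-0.2, 0.3, 0.7]
gripper_width: -0.001
grasp_force: 0.0
t 2.50 p [ 0.5509 -0.0173  0.3228] x [-0.954  0.298  0.001] z [-0.001  0.001 -1.   ] F [-0.6 -0.  -0.6] w 0.001 g 0 q7 1.27
[275.1845333  181.83452841]
175 81[ WARN:0@0.674] global loadsave.cpp:1063 imwrite_ Unsupported depth image for selected encoder is fallbacked to CV_8U.
```

View pics/crop2.png

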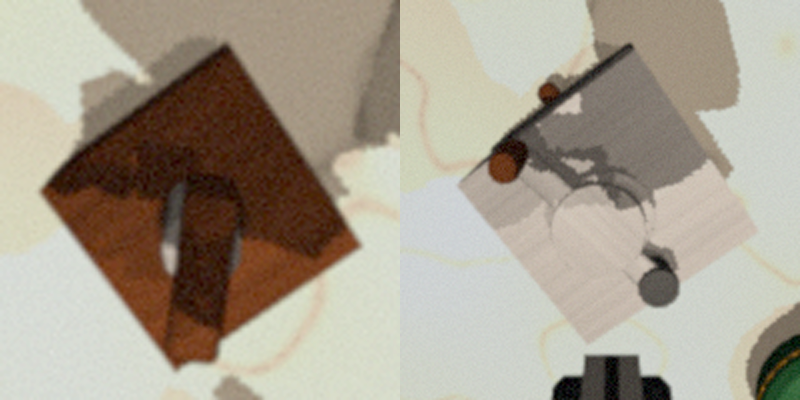

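Run:
```python
from h import *
np.set_printoptions(precision=4,suppress=True)
def ld(n):
    a=np.load(n)[0]; return cam("wrist",{"eef_pos":a[:3],"tool_rot":a[3:]})
def sq(c):
    m=c.mean(0); e=[c[1]-c[0],c[2]-c[1],c[3]-c[2],c[0]-c[3]]
    return m,[np.linalg.norm(v).round(4) for v in e],[np.degrees(np.arctan2(v[1],v[0])).round(1) for v in e]
C=ld("w2.npy")
g=onz(C,[(290.5,103.5),(353.5,196.5),(269,252.5),(205,173.5)],.13);print("grinder",g,*sq(g))
k=onz(C,[(226.5,164)],.198)[0]; cp=onz(C,[(274,193)],.16)[0]; 
print("knob",k,"cap",cp)
for z in(.163,.17,.18):print("piv",z,onz(C,[(304.5,224.5)],z)[0])
C=ld("w1.npy")
s=onz(C,[(287.8,113.2),(328,173.5),(273.4,211),(232.6,157)],.075);print("stand",*sq(s))
q=np.array([(187,190),(167,358),(240,190),(217,358)])/3.3333+[220,100]
e=onz(C,q,.1665);print(e,[np.degrees(np.arctan2(*(e[i+1]-e[i])[1::-1])) for i in(0,2)])
print("bottom-end mid",(e[1]+e[3])/2)
```

```text
grinder [[ 0.4804  0.0174  0.13  ]
 [ 0.6058  0.0593  0.13  ]
 [ 0.6467 -0.0617  0.13  ]
 [ 0.5255 -0.1018  0.13  ]] [ 0.5646 -0.0217  0.13  ] [np.float64(0.1322), np.float64(0.1278), np.float64(0.1277), np.float64(0.1275)] [np.float64(18.5), np.float64(-71.3), np.float64(-161.7), np.float64(110.7)]
knob [ 0.5131 -0.0587  0.198 ] cap [ 0.5646 -0.0281  0.16  ]
piv 0.163 [ 0.6097 -0.006   0.163 ]
piv 0.17 [ 0.6068 -0.0058  0.17  ]
piv 0.18 [ 0.6028 -0.0053  0.18  ]
stand [0.4684 0.2596 0.075 ] [np.float64(0.0866), np.float64(0.083), np.float64(0.0844), np.float64(0.0832)] [np.float64(17.3), np.float64(-71.8), np.float64(-162.6), np.float64(109.7)]
[[0.4427 0.2636 0.1665]
 [0.4874 0.2429 0.1665]
 [0.4471 0.2775 0.1665]
 [0.4919 0.2568 0.1665]] [np.float64(-24.765229288089802), np.float64(-24.861600431061508)]
bottom-end mid [0.4897 0.2498 0.1665]
```

Grinder centre is (0.5646, -0.0217) with yaw 18.6°. The pivot seen agrees with that, and the lever is at about 0.17 rad. I'll cage the knob with half-open fingers and swing it along an arc.

Converted, -0.0254 m is -0.508, 0.0119 m is 0.238, -0.1333 rad is -0.0212.

```bash
python3 -m creep '{"plan": [[0.238, -0.508, 0, 0, 0.25], [0.238, -0.508, 0, 0, 0.5], [0, 0, 0.34, -0.0212, 0.5], [0, 0, 0.34, -0.0212, 0.5], [0, 0, 0.34, -0.0212, 0.5], [0, 0, 0.34, -0.0212, 0.5], [0, 0, 0.34, -0.0212, 0.5], [0, 0, 0.34, -0.0212, 0.5], [0, 0, 0, 0, 0.5], [0, 0, 0, 0, 0.5]]}'
python3 - <<'E'
from h import *
o,Rm=state(); print((Rm.T@(np.array([.5131,-.0587,.168])-o["eef_pos"])).round(4), np.degrees(np.arctan2(Rm[1,0],Rm[0,0])))
E
```

```text
t: 3.5
eef_pos: [0.5132, -0.0601, 0.2215]
tool_rot: [-0.0, -0.243, 0.97, 0.0]
contact_force: [0.2, 0.5, 1.1]
gripper_width: 0.501
grasp_force: 0.0
t 3.50 p [ 0.5132 -0.0601  0.2215] x [-0.882 -0.472  0.   ] z [-0.  0. -1.] F [0.2 0.5 1.1] w 0.501 g 0 q7 2.15
[-0.0006  0.0012  0.0535] -151.85280033968385
```

Converted, 0.015 m is 0.3, 0.014 m is 0.28, 0.12 rad is 0.0191.

```bash
python3 -m creep '{"plan": [[0, 0, 0.3, 0.0191, 0.4], [0, 0, 0.3, 0.0191, 0.3], [0, 0.02, 0.28, 0.0175, 0.3], [0, 0, 0.18, 0, 0.3], [0, 0, 0, 0, 0.3], [0, 0, 0, 0, 0.3]]}'
python3 - <<'E'
from h import *
o,Rm=state(); P=np.array([.6100,-.0064]); p=o["eef_pos"][:2]; v=p-P; r=np.hypot(*v); a=np.arctan2(v[1],v[0]); y=np.arctan2(Rm[1,0],Rm[0,0]); print(r,np.degrees(a))
for i in range(13):
    n=P+(r+(.11-r)*(i+1)/13)*np.array([np.cos(a+.096*(i+1)),np.sin(a+.096*(i+1))]); d=n-p; p=n
    print("[%.4f,%.4f,0,-0.05,0.3]"%(d@[np.cos(y),np.sin(y)], d@[np.sin(y),-np.cos(y)])); y+=.05
E
```

```text
t: 4.1
eef_pos: [0.5135, -0.06, 0.169]
tool_rot: [0.0, -0.072, 0.997, 0.0]
contact_force: [-0.2, -0.1, -0.4]
gripper_width: 0.299
grasp_force: 0.0
t 4.10 p [ 0.5135 -0.06    0.169 ] x [-0.99  -0.144 -0.001] z [ 0.001  0.    -1.   ] F [-0.2 -0.1 -0.4] w 0.299 g 0 q7 1.85
0.110377506344496 -150.95026547439392
[-0.0043,-0.0097,0,-0.05,0.3]
[-0.0047,-0.0095,0,-0.05,0.3]
[-0.0051,-0.0093,0,-0.05,0.3]
[-0.0055,-0.0090,0,-0.05,0.3]
[-0.0059,-0.0087,0,-0.05,0.3]
[-0.0063,-0.0085,0,-0.05,0.3]
[-0.0067,-0.0082,0,-0.05,0.3]
[-0.0071,-0.0078,0,-0.05,0.3]
[-0.0074,-0.0075,0,-0.05,0.3]
[-0.0078,-0.0072,0,-0.05,0.3]
[-0.0081,-0.0068,0,-0.05,0.3]
[-0.0084,-0.0064,0,-0.05,0.3]
[-0.0087,-0.0060,0,-0.05,0.3]
```

Converted, -0.04 m is -0.8, -0.0097 m is -0.194, -0.05 rad is -0.008.

```bash
python3 -m creep '{"plan": [[-0.086, -0.194, 0, -0.008, 0.3], [-0.094, -0.19, 0, -0.008, 0.3], [-0.102, -0.186, 0, -0.008, 0.3], [-0.11, -0.18, 0, -0.008, 0.3], [-0.118, -0.174, 0, -0.008, 0.3], [-0.126, -0.17, 0, -0.008, 0.3], [-0.134, -0.164, 0, -0.008, 0.3], [-0.142, -0.156, 0, -0.008, 0.3], [-0.148, -0.15, 0, -0.008, 0.3], [-0.156, -0.144, 0, -0.008, 0.3], [-0.162, -0.136, 0, -0.008, 0.3], [-0.168, -0.128, 0, -0.008, 0.3], [-0.174, -0.12, 0, -0.008, 0.3], [0, 0, 0, 0, 0.3], [0, 0, 0, 0, 0.5], [0, 0, 0, 0, 0.5], [0, 0, -0.8, 0, 0.5], [0, 0, -0.8, 0, 0.5], [0, 0, -0.8, 0, 0.5], [0, 0, 0, 0, 0.5]]}'
python3 - <<'E'
from h import *
o,Rm=state()
t=np.array([.535,-.03,.30]); print((Rm.T@(t-o["eef_pos"])).round(4), np.degrees(np.arctan2(Rm[1,0],Rm[0,0])))
E
```

```text
t: 6.1
eef_pos: [0.6321, -0.1161, 0.2952]
tool_rot: [0.005, -0.386, 0.923, -0.002]
contact_force: [0.5, -0.2, 0.3]
gripper_width: 0.499
grasp_force: 0.0
t 6.10 p [ 0.6321 -0.1161  0.2952] x [-0.703 -0.712 -0.007] z [ 0.011 -0.001 -1.   ] F [ 0.5 -0.2  0.3] w 0.499 g 0 q7 2.55
[ 0.0069  0.1296 -0.006 ] -134.63347110634456
```

Converted, 0.034 m is 0.68, -0.0032 m is -0.064, 0.1425 rad is 0.0227.

```bash
python3 -m creep '{"plan": [[-0.064, 0.68, 0, 0, 0.5], [-0.064, 0.68, 0, 0, 0.5], [-0.064, 0.68, 0, 0, 0.3], [-0.064, 0.68, 0, 0, 0], [0, 0, 0, 0.0227, 0], [0, 0, 0, 0.0227, 0], [0, 0, 0, 0.0227, 0], [0, 0, 0, 0.0227, 0], [0, 0, 0, 0.0227, 0], [0, 0, 0, 0.0227, 0], [0, 0, 0, 0.0227, 0], [0, 0, 0, 0.0227, 0], [0, 0, 0, 0, 0], [0, 0, 0, 0, 0]]}'
python3 - <<'E'
from h import *
im,C,o=snap("wrist"); state()
cv2.imwrite("pics/w3.png",im); np.save("w3.npy",np.array([o["eef_pos"].tolist()+list(o["tool_rot"])]))
p=pix(C,[[.5646,-.0217,.15]])[0]; x0,y0=int(p[0]-110),int(max(0,p[1]-100)); print(p,x0,y0)
cv2.imwrite("pics/crop3.png",cv2.resize(im[y0:y0+200,x0:x0+220],None,fx=3,fy=3,interpolation=2))
E
```

```text
t: 7.5
eef_pos: [0.5411, -0.0105, 0.2882]
tool_rot: [-0.0, 0.171, 0.985, 0.0]
contact_force: [-0.4, -0.3, 0.2]
gripper_width: -0.002
grasp_force: 0.0
t 7.55 p [ 0.5412 -0.0105  0.2882] x [-0.941  0.337  0.   ] z [-0.  0. -1.] F [ 0.2 -0.7  0.4] w 0.005 g 0 q7 1.21
[277.11027582 208.35311091] 167 108
```

View pics/crop3.png

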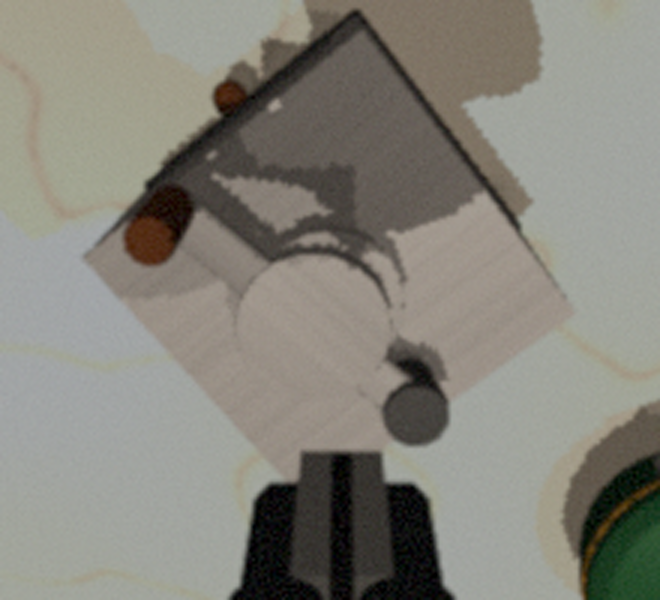

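The cover cap still lies over the mouth (crop (313,320)), with the knob at crop (150,240). Measuring whether it moved at all.

Run:
```python
from h import *
np.set_printoptions(precision=4,suppress=True)
a=np.load("w3.npy")[0];C=cam("wrist",{"eef_pos":a[:3],"tool_rot":a[3:]})
u=lambda x,y:(x/3+167,y/3+108)
g=onz(C,[u(358,12),u(573,313),u(85,257)],.13);print(g,(g[1]+g[2])/2,np.degrees(np.arctan2(*(g[1]-g[0])[1::-1])))
k=onz(C,[u(150,240)],.198)[0];print("knob",k,"foot",onz(C,[u(178,207)],.159),"cap",onz(C,[u(313,325)],.16))
P=np.array([.61,-.0064]);v=k[:2]-P;print(np.hypot(*v),np.degrees(np.arctan2(v[1],v[0])))
o,Rm=state(); 
t=pix(cam("wrist",o),[[.5146,-.0594,.198],[.61,-.0064,.16]]);print(t)
```

```text
[[ 0.4775  0.0195  0.13  ]
 [ 0.606   0.0593  0.13  ]
 [ 0.5248 -0.1027  0.13  ]] [ 0.5654 -0.0217  0.13  ] 17.21467382337241
knob [ 0.5139 -0.0586  0.198 ] foot [[ 0.5141 -0.0565  0.159 ]] cap [[ 0.5675 -0.0289  0.16  ]]
0.1093344759547149 -151.50899107417374
t 7.55 p [ 0.5412 -0.0105  0.2882] x [-0.941  0.337  0.   ] z [-0.  0. -1.] F [ 0.2 -0.7  0.4] w 0.005 g 0 q7 1.21
[[216.3733 188.9435]
 [305.2496 244.9777]]
```

Converted, 0.04 m is 0.8, 0.035 m is 0.7.

```bash
python3 -m creep '{"plan": [[0.32, -0.34, 0.4, 0, 0], [0.32, -0.34, 0.4, 0, 0], [0, 0, 0.8, 0, 0], [0, 0, 0.7, 0, 0], [0, 0, 0.14, 0, 0], [0, 0, 0, 0, 0]]}'; python3 -m creep '{"plan": [[-0.156, -0.134, 0, 0, 0], [-0.156, -0.134, 0, 0, 0], [-0.156, -0.134, 0, 0, 0], [-0.156, -0.134, 0, 0, 0]]}';  python3 - <<'E'
from h import *
o,Rm=state(); print(pix(cam("wrist",o),[[.5139,-.058,.198]]))
cv2.imwrite("pics/w4.png",snap("wrist")[0])
E
```

```text
t: 8.15
eef_pos: [0.4992, -0.0317, 0.1658]
tool_rot: [-0.001, 0.172, 0.985, -0.0]
contact_force: [0.3, -0.6, 0.3]
gripper_width: -0.001
grasp_force: 0.0
t: 8.55
eef_pos: [0.5212, -0.0686, 0.1671]
tool_rot: [0.001, 0.173, 0.985, 0.0]
contact_force: [-0.3, 0.0, -0.2]
gripper_width: -0.001
grasp_force: 0.0
t 8.55 p [ 0.5212 -0.0686  0.1671] x [-0.94   0.341 -0.002] z [ 0.002 -0.    -1.   ] F [-0.3  0.  -0.2] w -0.001 g 0 q7 1.37
[[293.7233449  248.72937896]]
```

View pics/w4.png

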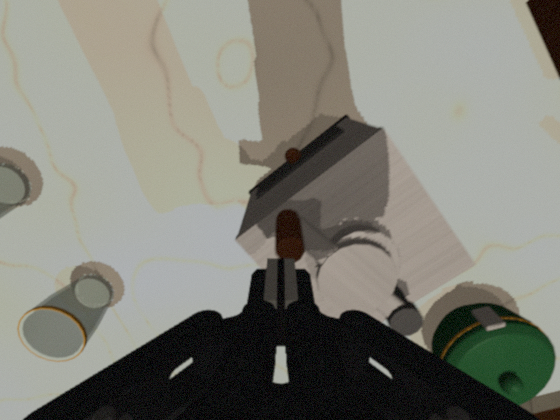

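The closed fingertip, seen at (283,260), hangs above the knob top at (290,252). From the picture, the fingers end roughly 40 mm short of the reported TCP, so both sweeps passed over the knob. I'll check by touching the grinder's flat top (z = 0.130) gently, in clear space beside the knob.

Converted, 0.0215 m is 0.43, -0.01 m is -0.2.

```bash
python3 -m creep '{"plan": [[0, 0, -0.2, 0, 0], [0.24, 0.43, 0, 0, 0], [0.24, 0.43, 0, 0, 0], [0, 0, 0.4, 0, 0], [0, 0, 0.4, 0, 0], [0, 0, 0.2, 0, 0], [0, 0, 0, 0, 0]]}'; for i in 1 2 3 4 5 6; do echo; done >/dev/null; python3 -m creep '{"plan": [[0, 0, 0.08, 0, 0], [0, 0, 0.06, 0, 0], [0, 0, 0.06, 0, 0]]}'
```

```text
t: 9.3
eef_pos: [0.5112, -0.0186, 0.1256]
tool_rot: [-0.001, 0.173, 0.985, -0.0]
contact_force: [-0.2, -0.8, 0.4]
gripper_width: -0.0
grasp_force: 0.0
t: 9.6
eef_pos: [0.5126, -0.0188, 0.1167]
tool_rot: [0.001, 0.173, 0.985, 0.0]
contact_force: [-0.7, -0.4, -0.4]
gripper_width: -0.0
grasp_force: 0.0
```

The reported TCP is already below the grinder top with no contact, so the offset is real. Continuing down.

Converted, 0.004 m is 0.08, 0.003 m is 0.06.

```bash
python3 -m creep '{"plan": [[0, 0, 0.08, 0, 0], [0, 0, 0.08, 0, 0], [0, 0, 0.06, 0, 0]]}'|grep -E "eef|force"; python3 -m creep '{"plan": [[0, 0, 0.06, 0, 0], [0, 0, 0.04, 0, 0]]}'|grep -E "eef|force"; python3 -m creep '{"plan": [[0, 0, 0.04, 0, 0], [0, 0, 0.04, 0, 0]]}'|grep -E "eef|force"
```

```text
eef_pos: [0.512, -0.0187, 0.105]
contact_force: [-0.4, 1.3, 1.3]
grasp_force: 0.0
eef_pos: [0.5118, -0.0188, 0.0999]
contact_force: [-0.3, 0.5, 0.5]
grasp_force: 0.0
eef_pos: [0.512, -0.0188, 0.0961]
contact_force: [-0.3, 0.5, 0.2]
grasp_force: 0.0
```

Converted, 0.002 m is 0.04.

```bash
python3 -m creep '{"plan": [[0, 0, 0.04, 0, 0], [0, 0, 0, 0, 0]]}'|grep -E "eef|contact"
```

```text
eef_pos: [0.512, -0.0188, 0.0941]
contact_force: [0.4, -0.7, -0.8]
```

Converted, 0.002 m is 0.04.

```bash
for r in 1; do python3 -m creep '{"plan": [[0, 0, 0.04, 0, 0], [0, 0, 0, 0, 0]]}'|grep -E "eef|contact"; done; python3 -m creep '{"plan": [[0, 0, 0.04, 0, 0], [0, 0, 0, 0, 0]]}'|grep -E "eef|contact"; python3 -m creep '{"plan": [[0, 0, 0.02, 0, 0], [0, 0, 0, 0, 0]]}'|grep -E "eef|contact"
```

```text
eef_pos: [0.5122, -0.0188, 0.0922]
contact_force: [-1.0, 1.1, 0.0]
eef_pos: [0.5124, -0.0187, 0.092]
contact_force: [-7.6, 0.3, 19.8]
eef_pos: [0.5124, -0.0187, 0.092]
contact_force: [-10.7, 0.4, 30.6]
```

```bash
python3 -c "
from h import *
im,C,o=snap('wrist');state();s=snap('scene')[0]
cv2.imwrite('pics/w5.png',np.hstack([im[120:420,130:530],cv2.resize(s[130:265,190:370],(400,300),interpolation=2)]))"
```

```text
t 11.15 p [ 0.5124 -0.0187  0.092 ] x [-0.94   0.341  0.   ] z [ 0.     0.002 -1.   ] F [-10.8   0.2  30.6] w -0.002 g 15 q7 1.32
```

View pics/w5.png

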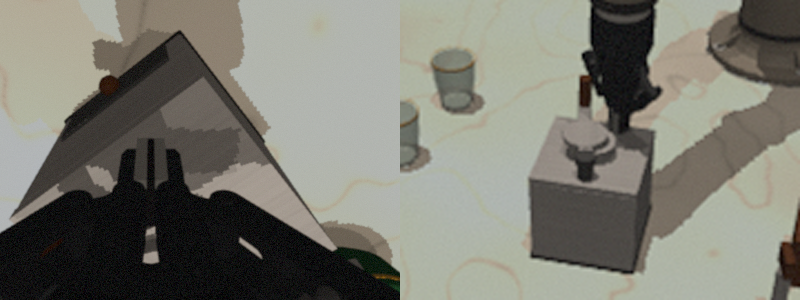

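Contact came at reported z = 0.092, so the true fingertip is 38 mm above the reported TCP. With that offset the knob push should use TCP z ≈ 0.128.

The rows are not in the units I measure in: shifts go in shares of 50 mm and turns go in shares of 2 pi rad. I convert before sending: -0.02 m is -0.4, -0.015 m is -0.3, 0.143 rad is 0.0228.

```bash
python3 -m creep '{"plan": [[0, 0, -0.4, 0, 0], [0.096, -0.3, -0.4, 0, 0], [0, 0, 0, 0.0228, 0], [0, 0, 0, 0.0228, 0], [0, 0, 0, 0.0228, 0], [0, 0, 0, 0.0228, 0], [0, 0, 0, 0.0228, 0], [0, 0, 0, 0.0228, 0], [0, 0, 0, 0.0228, 0], [0, 0, 0, 0, 0]]}'
python3 - <<'E'
from h import *
o,Rm=state(); P=np.array([.6100,-.0064]);v=o["eef_pos"][:2]-P;print(np.hypot(*v),np.degrees(np.arctan2(v[1],v[0])),np.degrees(np.arctan2(Rm[1,0],Rm[0,0])))
E
```

```text
t: 12.2
eef_pos: [0.5026, -0.0311, 0.1293]
tool_rot: [0.0, 0.625, 0.781, -0.0]
contact_force: [0.2, 0.4, -0.4]
gripper_width: -0.001
grasp_force: 0.0
t 12.20 p [ 0.5026 -0.0311  0.1293] x [-0.22   0.976 -0.   ] z [ 0. -0. -1.] F [ 0.2  0.4 -0.4] w -0.001 g 0 q7 0.40
0.1102085639029749 -167.02627269784386 102.70458030564946
```

Converted, -0.011 m is -0.22, 0.0006 m is 0.012, -0.1 rad is -0.0159.

```bash
python3 -m creep '{"plan": [[-0.22, 0.012, 0, -0.0159, 0], [-0.22, 0.012, 0, -0.0159, 0], [-0.22, 0.012, 0, -0.0159, 0], [-0.22, 0.012, 0, -0.0159, 0], [-0.22, 0.012, 0, -0.0159, 0], [-0.22, 0.012, 0, -0.0159, 0], [-0.22, 0.012, 0, -0.0159, 0]]}'; python3 -m creep '{"plan": [[-0.22, 0.012, 0, -0.0159, 0], [-0.22, 0.012, 0, -0.0159, 0], [-0.22, 0.012, 0, -0.0159, 0], [-0.22, 0.012, 0, -0.0159, 0], [-0.22, 0.012, 0, -0.0159, 0], [-0.2, 0.012, 0, -0.0143, 0], [0, 0, 0, 0, 0]]}'
python3 - <<'E'
from h import *
o,Rm=state(); P=np.array([.6100,-.0064]);v=o["eef_pos"][:2]-P;print(np.hypot(*v),np.degrees(np.arctan2(v[1],v[0])),np.degrees(np.arctan2(Rm[1,0],Rm[0,0])))
E
```

```text
t: 12.9
eef_pos: [0.5437, -0.0949, 0.1292]
tool_rot: [-0.0, 0.314, 0.949, 0.0]
contact_force: [-0.7, 0.7, 0.6]
gripper_width: -0.0
grasp_force: 0.4
t: 13.6
eef_pos: [0.605, -0.1166, 0.1292]
tool_rot: [0.0, 0.027, 1.0, 0.0]
contact_force: [0.7, 0.3, -0.3]
gripper_width: 0.005
grasp_force: 0.0
t 13.60 p [ 0.605  -0.1166  0.1292] x [-0.999  0.054 -0.001] z [ 0.001  0.    -1.   ] F [ 0.7  0.3 -0.3] w 0.005 g 0 q7 1.75
0.11028203333190141 -92.58217691651143 176.91176532885086
```

```bash
python3 -m creep '{"plan": [[0.2, 0, -0.6, 0, 0], [0.2, 0.2, -0.6, 0, 0], [0.2, 0.56, -0.6, 0, 0.3], [0.2, 0.56, -0.1, 0, 0.7], [0.2, 0.56, 0, 0, 1], [0, 0, 0, 0, 1], [0, 0, 0, 0, 1], [0, 0, 0, 0, 1]]}'
python3 - <<'E'
from h import *
im,C,o=snap("wrist"); state()
cv2.imwrite("pics/w6.png",im); np.save("w6.npy",np.array([o["eef_pos"].tolist()+list(o["tool_rot"])]))
print(pix(C,[[.565,-.0217,.15]]))
print("to stand",(rot(o["tool_rot"]).T@(np.array([.468,.257,.24])-o["eef_pos"])).round(4))
E
```

```text
t: 14.4
eef_pos: [0.5595, -0.0208, 0.2242]
tool_rot: [-0.0, 0.03, 1.0, -0.0]
contact_force: [-0.2, -0.6, -0.2]
gripper_width: 0.992
grasp_force: 0.0
t 14.45 p [ 0.5596 -0.021   0.2242] x [-0.998  0.06   0.   ] z [-0.    -0.001 -1.   ] F [ 0.7 -0.2 -0.3] w 0.999 g 0 q7 1.52
[[278.95703986 210.06071345]]
to stand [ 0.1078  0.2719 -0.0159]
```

Converted, 0.0388 m is 0.776, 0.0154 m is 0.308, 0.124 rad is 0.0197.

```bash
python3 -m creep '{"plan": [[0.308, 0.776, -0.046, 0, 1], [0.308, 0.776, -0.046, 0, 1], [0.308, 0.776, -0.046, 0, 1], [0.308, 0.776, -0.046, 0, 1], [0.308, 0.776, -0.046, 0, 1], [0.308, 0.776, -0.046, 0, 1], [0.308, 0.776, -0.046, 0, 1], [0, 0, 0, 0.0197, 1], [0, 0, 0, 0.0197, 1], [0, 0, 0, 0.0199, 1], [0, 0, 0, 0, 1], [0, 0, 0, 0, 1]]}'
python3 - <<'E'
from h import *
im,C,o=snap("wrist"); state()
cv2.imwrite("pics/w7.png",im); np.save("w7.npy",np.array([o["eef_pos"].tolist()+list(o["tool_rot"])]))
p=pix(C,[[.4684,.2596,.1665]])[0].astype(int);x0=p[0]-60;y0=max(p[1]-75,0);print(p,x0,y0)
b=im[y0:y0+150,x0:x0+120]; a=cv2.imread("pics/w6.png")[120:320,120:420]
cv2.imwrite("pics/crop7.png",np.hstack([cv2.resize(b,(480,600),interpolation=2)[:, :],np.vstack([cv2.resize(a,(320,213),interpolation=2),cv2.resize(im,(320,240)),np.zeros((147,320,3),np.uint8)])]))
E
```

```text
t: 15.65
eef_pos: [0.4682, 0.2571, 0.2402]
tool_rot: [-0.0, 0.213, 0.977, -0.0]
contact_force: [0.2, -0.3, -0.5]
gripper_width: 1.0
grasp_force: 0.0
t 15.70 p [0.4681 0.2572 0.2403] x [-0.909  0.416 -0.   ] z [-0. -0. -1.] F [ 0.2 -0.8  0.1] w 1.002 g 0 q7 0.56
[282 203] 222 128
```

View pics/crop7.png

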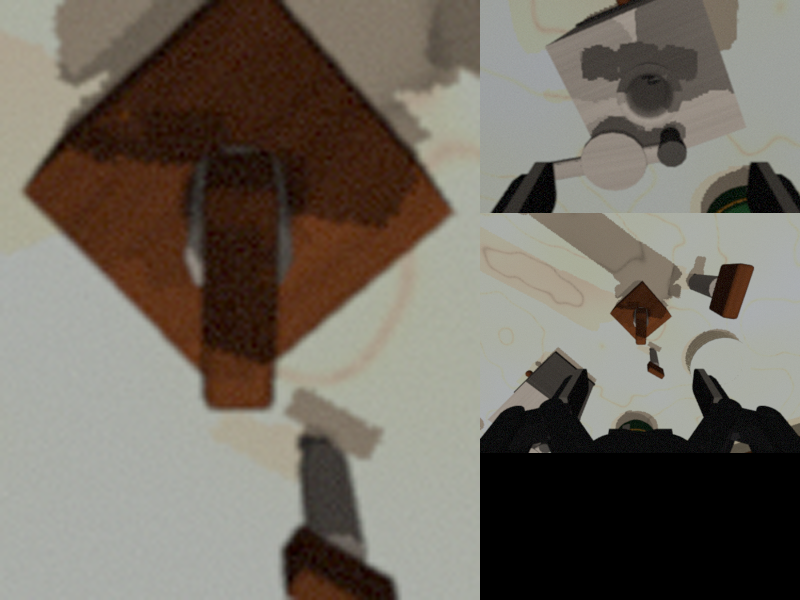

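Upper right panel: the lever is swung aside (cap at (614,160)) and the mouth is open at about (653,92). Left panel: the grip stands over the stand, edges at x≈204–275, lower end at y≈408, parallel to tool x as intended.

Run:
```python
from h import *
np.set_printoptions(precision=4,suppress=True)
def ld(n):
    a=np.load(n)[0]; return cam("wrist",{"eef_pos":a[:3],"tool_rot":a[3:]})
C=ld("w6.npy")
im=cv2.cvtColor(cv2.imread("pics/w6.png"),6)
print(onz(C,[((653-480)/1.0667+120,92/1.065+120)],.15))
c=cv2.HoughCircles(cv2.GaussianBlur(im,(5,5),1)[150:260,220:340],cv2.HOUGH_GRADIENT,1,5,param1=60,param2=14,minRadius=15,maxRadius=40)
for x,y,r in c[0][:8]: print(x+220,y+150,r,onz(C,[(x+220,y+150)],.15)[0])
u=lambda x,y:((x+.0-480)/1.0667+120,y/1.065+120)
g=onz(C,[u(549,45),u(745,127)],.13);print("left/right corner mid",g.mean(0),np.linalg.norm(g[1]-g[0]))
f,c0,V=C;print("pred px of mouth ring edges",f*.0185/.26)
C=ld("w7.npy")
v=lambda x,y:(x/4+222,y/4+128)
s=onz(C,[v(25,190),v(454,211)],.075);print("stand mid",s.mean(0),np.linalg.norm(s[1]-s[0]))
e=onz(C,[v(239.5,408)],.1665)[0];t=np.array([-.909,.416,0]);print("grip c",e+.025*t)
b=onz(C,[v(240,205),v(242,215)],.1265);print("barrel-ish",b)
o,Rm=state()
print(np.degrees([np.arctan2(*(q[1]-q[0])[1::-1]) for q in (onz(C,[v(204,405),v(206,200)],.1665),onz(C,[v(275,405),v(278,200)],.1665))]))
```

```text
[[ 0.5616 -0.0187  0.15  ]]
277.5 209.5 21.5 [ 0.5642 -0.0228  0.15  ]
282.5 200.5 39.4 [ 0.5565 -0.0181  0.15  ]
281.5 214.5 25.4 [ 0.5688 -0.0197  0.15  ]
275.5 214.5 24.6 [ 0.5685 -0.0247  0.15  ]
270.5 218.5 24.8 [ 0.5719 -0.0292  0.15  ]
306.5 184.5 16.7 [0.544  0.0022 0.15  ]
277.5 204.5 18.1 [ 0.5597 -0.0225  0.15  ]
283.5 209.5 17.7 [ 0.5645 -0.0177  0.15  ]
left/right corner mid [ 0.5645 -0.0204  0.13  ] 0.17978336232954747
pred px of mouth ring edges 22.901962448865596
stand mid [0.4693 0.2594 0.075 ] 0.11817724539789391
grip c [0.4674 0.2596 0.1665]
barrel-ish [[0.4587 0.2639 0.1265]
 [0.4611 0.2633 0.1265]]
t 15.70 p [0.4681 0.2572 0.2403] x [-0.909  0.416 -0.   ] z [-0. -0. -1.] F [ 0.2 -0.8  0.1] w 1.002 g 0 q7 0.56
[154.4556 155.2287]
```

Converted, 0.035 m is 0.7, 0.0021 m is 0.042.

```bash
python3 -m creep '{"plan": [[0.02, 0.042, 0.6, 0, 0.6], [0, 0, 0.7, 0, 0.6], [0, 0, 0.7, 0, 0.6], [0, 0, 0.6, 0, 0.6], [0, 0, 0.36, 0, 0.6], [0, 0, 0, 0, 0.6], [0, 0, 0, 0, 0.3], [0, 0, 0, 0, 0.1], [0, 0, 0, 0, 0], [0, 0, 0, 0, 0], [0, 0, 0, 0, 0]]}' 30
```

```text
t: 16.8
eef_pos: [0.4684, 0.2598, 0.0938]
tool_rot: [0.001, 0.214, 0.977, 0.0]
contact_force: [-0.9, -2.0, 4.8]
gripper_width: 0.178
grasp_force: 29.1
```

Converted, -0.035 m is -0.7, -0.02 m is -0.4.

```bash
python3 -m creep '{"plan": [[0, 0, -0.2, 0, 0], [0, 0, -0.4, 0, 0], [0, 0, -0.7, 0, 0], [0, 0, -0.7, 0, 0], [0, 0, -0.7, 0, 0], [0, 0, -0.7, 0, 0], [0, 0, -0.2, 0, 0], [0, 0, 0, 0, 0]]}' 40
python3 - <<'E'
from h import *
o,Rm=state()
print((Rm.T@(np.array([.5646,-.0215,.277])-o["eef_pos"])).round(4), np.degrees(np.arctan2(Rm[1,0],Rm[0,0])))
im,C,o=snap("wrist");cv2.imwrite("pics/w8.png",im)
im=snap("scene")[0];cv2.imwrite("pics/s8.png",im)
E
```

```text
t: 17.6
eef_pos: [0.4683, 0.2606, 0.274]
tool_rot: [0.001, 0.214, 0.977, 0.001]
contact_force: [0.0, -0.1, -3.5]
gripper_width: 0.184
grasp_force: 39.7
t 17.60 p [0.4683 0.2606 0.274 ] x [-0.909  0.418 -0.001] z [ 0.003  0.002 -1.   ] F [ 0.  -0.1 -3.5] w 0.184 g 40 q7 0.55
[-0.2053 -0.2161 -0.0034] 155.31586431563767
```

Converted, -0.027 m is -0.54, -0.0257 m is -0.514, 0.137 rad is 0.0218.

```bash
python3 -m creep '{"plan": [[-0.514, -0.54, 0, 0, 0], [-0.514, -0.54, 0, 0, 0], [-0.514, -0.54, 0, 0, 0], [-0.514, -0.54, 0, 0, 0], [-0.514, -0.54, 0, 0, 0], [-0.514, -0.54, 0, 0, 0], [-0.514, -0.54, 0, 0, 0], [-0.514, -0.54, 0, 0, 0], [0, 0, 0, 0.0218, 0], [0, 0, 0, 0.0218, 0], [0, 0, 0, 0.0218, 0], [0, 0, 0, 0, 0], [0, 0, 0, 0, 0], [0, 0, 0, 0, 0]]}' 40
python3 - <<'E'
from h import *
o,Rm=state()
print((Rm.T@(np.array([.5646,-.0215,.24])-o["eef_pos"])).round(4), np.degrees(np.arctan2(Rm[1,0],Rm[0,0])))
im,C,o=snap("wrist");cv2.imwrite("pics/w9.png",im);np.save("w9.npy",np.array([o["eef_pos"].tolist()+list(o["tool_rot"])]))
print(pix(C,[[.5646,-.0215,.15]]))
E
```

```text
t: 19.1
eef_pos: [0.5638, -0.0219, 0.2715]
tool_rot: [-0.001, 0.407, 0.913, -0.0]
contact_force: [0.7, 0.1, -3.3]
gripper_width: 0.18
grasp_force: 40.2
t 19.10 p [ 0.5638 -0.0219  0.2715] x [-0.668  0.744  0.001] z [-0.002 -0.    -1.   ] F [ 0.7  0.1 -3.3] w 0.180 g 40 q7 0.77
[-0.0003  0.0009  0.0315] 131.9220952690204
[[280.62271464 189.48212123]]
```

Converted, 0.015 m is 0.3, 0.006 m is 0.12.

```bash
python3 -m creep '{"plan": [[-0.006, 0.018, 0.3, 0, 0], [0, 0, 0.3, 0, 0], [0, 0, 0.12, 0, 0], [0, 0, 0.1, 0, 0], [0, 0, 0, 0, 0]]}'; python3 -m creep '{"plan": [[0, 0, 0.08, 0, 0], [0, 0, 0.08, 0, 0], [0, 0, 0, 0, 0]]}'
```

```text
t: 19.65
eef_pos: [0.5649, -0.0217, 0.2311]
tool_rot: [-0.0, 0.408, 0.913, -0.0]
contact_force: [-0.3, -0.4, -3.0]
gripper_width: 0.183
grasp_force: 39.9
t: 19.95
eef_pos: [0.5649, -0.0216, 0.223]
tool_rot: [-0.0, 0.409, 0.913, -0.0]
contact_force: [-0.0, 0.9, -3.6]
gripper_width: 0.182
grasp_force: 40.0
```

Converted, 0.004 m is 0.08.

```bash
python3 -m creep '{"plan": [[0, 0, 0.08, 0, 0], [0, 0, 0.08, 0, 0], [0, 0, 0, 0, 0]]}' | grep -E "eef|cont"; python3 -m creep '{"plan": [[0, 0, 0.1, 0, 0], [0, 0, 0.1, 0, 0], [0, 0, 0, 0, 0]]}'| grep -E "eef|cont"
```

```text
eef_pos: [0.5647, -0.0216, 0.2147]
contact_force: [0.1, 0.2, -3.4]
eef_pos: [0.5645, -0.0216, 0.2044]
contact_force: [0.2, 0.5, -3.8]
```

Converted, 0.006 m is 0.12.

```bash
python3 -m creep '{"plan": [[0, 0, 0.12, 0, 0], [0, 0, 0.12, 0, 0], [0, 0, 0, 0, 0]]}' | grep -E "eef|cont"; python3 -m creep '{"plan": [[0, 0, 0.12, 0, 0], [0, 0, 0.12, 0, 0], [0, 0, 0, 0, 0]]}'| grep -E "eef|cont"
```

```text
eef_pos: [0.5644, -0.0216, 0.1923]
contact_force: [0.1, 0.0, -3.9]
eef_pos: [0.5644, -0.0216, 0.1803]
contact_force: [-0.6, 0.1, -4.0]
```

Converted, 0.006 m is 0.12.

```bash
python3 -m creep '{"plan": [[0, 0, 0.12, 0, 0], [0, 0, 0.12, 0, 0], [0, 0, 0, 0, 0]]}' | grep -E "eef|cont"; python3 -m creep '{"plan": [[0, 0, 0.06, 0, 0], [0, 0, 0, 0, 0]]}'| grep -E "eef|cont"
```

```text
eef_pos: [0.5644, -0.0216, 0.1683]
contact_force: [-0.0, 0.3, -3.5]
eef_pos: [0.565, -0.0216, 0.1661]
contact_force: [0.1, -0.1, -3.6]
```

Converted, 0.003 m is 0.06, 0.002 m is 0.04.

```bash
python3 -m creep '{"plan": [[0, 0, 0.06, 0, 0], [0, 0, 0.04, 0, 0], [0, 0, 0, 0, 0]]}' | grep -E "eef|cont"; python3 -m creep '{"plan": [[0, 0, 0.04, 0, 0], [0, 0, 0, 0, 0]]}'| grep -E "eef|cont";python3 -m creep '{"plan": [[0, 0, 0.02, 0, 0], [0, 0, 0, 0, 0]]}'| grep -E "eef|cont"
```

```text
eef_pos: [0.5649, -0.0216, 0.1611]
contact_force: [-0.7, -0.1, -3.7]
eef_pos: [0.565, -0.0216, 0.1592]
contact_force: [0.1, -0.8, -4.2]
eef_pos: [0.5651, -0.0216, 0.1583]
contact_force: [-1.0, -0.8, -4.6]
```

Converted, 0.001 m is 0.02.

```bash
python3 -m creep '{"plan": [[0, 0, 0.02, 0, 0], [0, 0, 0, 0, 0]]}'| grep -E "eef|cont";python3 -m creep '{"plan": [[0, 0, 0.02, 0, 0], [0, 0, 0, 0, 0]]}'| grep -E "eef|cont"
```

```text
eef_pos: [0.5651, -0.0216, 0.1573]
contact_force: [-0.5, -0.1, -4.2]
eef_pos: [0.5651, -0.0216, 0.1563]
contact_force: [-0.4, 0.0, -3.5]
```

Converted, 0.001 m is 0.02.

```bash
python3 -m creep '{"plan": [[0, 0, 0.02, 0, 0], [0, 0, 0, 0, 0]]}'| grep -E "eef|cont";python3 -m creep '{"plan": [[0, 0, 0.02, 0, 0], [0, 0, 0, 0, 0]]}'| grep -E "eef|cont"
```

```text
eef_pos: [0.5651, -0.0217, 0.1553]
contact_force: [-0.1, 0.3, -3.5]
eef_pos: [0.5651, -0.0217, 0.1543]
contact_force: [-0.2, -0.4, -4.0]
```

Converted, 0.001 m is 0.02.

```bash
python3 -m creep '{"plan": [[0, 0, 0.02, 0, 0], [0, 0, 0, 0, 0]]}'| grep -E "eef|cont";python3 -m creep '{"plan": [[0, 0, 0.02, 0, 0], [0, 0, 0, 0, 0]]}'| grep -E "eef|cont"
```

```text
eef_pos: [0.5651, -0.0216, 0.1533]
contact_force: [0.7, 0.1, -4.6]
eef_pos: [0.565, -0.0217, 0.1523]
contact_force: [0.5, 0.1, -2.8]
```

Converted, 0.002 m is 0.04.

```bash
python3 -m creep '{"plan": [[0, 0, 0.04, 0, 0], [0, 0, 0, 0, 0]]}'| grep -E "eef|cont";python3 -m creep '{"plan": [[0, 0, 0.04, 0, 0], [0, 0, 0, 0, 0]]}'| grep -E "eef|cont"
```

```text
eef_pos: [0.5649, -0.0216, 0.1501]
contact_force: [-0.9, 1.1, -3.3]
eef_pos: [0.565, -0.0216, 0.1481]
contact_force: [0.2, -0.1, -4.7]
```

Converted, 0.002 m is 0.04.

```bash
python3 -m creep '{"plan": [[0, 0, 0.04, 0, 0], [0, 0, 0, 0, 0]]}'| grep -E "eef|cont";python3 -m creep '{"plan": [[0, 0, 0.02, 0, 0], [0, 0, 0, 0, 0]]}'| grep -E "eef|cont"
```

```text
eef_pos: [0.565, -0.0216, 0.1461]
contact_force: [-0.5, -0.0, -3.7]
eef_pos: [0.5651, -0.0216, 0.1453]
contact_force: [-0.1, 0.9, -3.6]
```

Converted, 0.001 m is 0.02.

```bash
python3 -m creep '{"plan": [[0, 0, 0.02, 0, 0], [0, 0, 0, 0, 0]]}'| grep -E "eef|cont";python3 -m creep '{"plan": [[0, 0, 0.02, 0, 0], [0, 0, 0, 0, 0]]}'| grep -E "eef|cont"
```

```text
eef_pos: [0.5651, -0.0217, 0.1443]
contact_force: [-0.4, 0.1, -4.0]
eef_pos: [0.5653, -0.0216, 0.1434]
contact_force: [-0.9, -0.0, -2.3]
```

Converted, 0.001 m is 0.02.

```bash
python3 -m creep '{"plan": [[0, 0, 0.02, 0, 0], [0, 0, 0, 0, 0]]}'| grep -E "eef|cont";python3 -m creep '{"plan": [[0, 0, 0.02, 0, 0], [0, 0, 0, 0, 0]]}'| grep -E "eef|cont"
```

```text
eef_pos: [0.5655, -0.0216, 0.143]
contact_force: [-1.2, 0.0, 3.0]
eef_pos: [0.5658, -0.0217, 0.1427]
contact_force: [-2.6, 0.5, 9.9]
```

Contact came at z = 0.1433, which matches the slot bottom (z = 60 mm); there was no contact at the seat height. So the pin is already in the slot. Now I'll loosen slightly and turn clockwise.

Converted, -0.001 m is -0.02.

```bash
python3 -m creep '{"plan": [[0, 0, -0.02, 0, 0.22], [0, 0, 0, 0, 0.22], [0, 0, 0, 0, 0.22], [0, 0, 0, 0, 0.22]]}' 20; python3 -m creep '{"plan": [[0, 0, 0, 0.0095, 0.22], [0, 0, 0, 0.0095, 0.22], [0, 0, 0, 0.0095, 0.22], [0, 0, 0, 0.0095, 0.22], [0, 0, 0, 0.0095, 0.22], [0, 0, 0, 0.0095, 0.22], [0, 0, 0, 0.0095, 0.22], [0, 0, 0, 0.0095, 0.22], [0, 0, 0, 0, 0.22]]}'; python3 -c "
from h import *
o,_=state();print(o['torque'])"
```

```text
t: 25.55
eef_pos: [0.5651, -0.0216, 0.1422]
tool_rot: [-0.0, 0.409, 0.913, -0.0]
contact_force: [-0.2, 0.2, 0.6]
gripper_width: 0.221
grasp_force: 0.0
t: 26.45
eef_pos: [0.5652, -0.0216, 0.1422]
tool_rot: [0.0, 0.614, 0.789, -0.0]
contact_force: [-0.0, 0.2, 1.0]
gripper_width: 0.22
grasp_force: 0.0
t 26.45 p [ 0.5652 -0.0216  0.1422] x [-0.246  0.969 -0.   ] z [-0. -0. -1.] F [-0.   0.2  1. ] w 0.220 g 0 q7 0.40
[-0.02285994 -0.02704859 -0.01274665]
```

Converted, 0.06 rad is 0.0095.

```bash
python3 -m creep '{"plan": [[0, 0, 0, 0.0095, 0.22], [0, 0, 0, 0.0095, 0.22], [0, 0, 0, 0.0095, 0.22], [0, 0, 0, 0.0095, 0.22], [0, 0, 0, 0.0095, 0.22], [0, 0, 0, 0.0095, 0.22], [0, 0, 0, 0.0095, 0.22], [0, 0, 0, 0.0095, 0.22]]}' >/dev/null; python3 -c "
from h import *
o,_=state();print(o['torque'])"; python3 -m creep '{"plan": [[0, 0, 0, 0.0095, 0.22], [0, 0, 0, 0.0095, 0.22], [0, 0, 0, 0.0095, 0.22], [0, 0, 0, 0.0095, 0.22]]}'>/dev/null; python3 -c "
from h import *
o,_=state();print(o['torque'])
im,C,o=snap('wrist');cv2.imwrite('pics/w10.png',im)"
```

```text
t 27.25 p [ 0.5651 -0.0216  0.1423] x [ 0.23   0.973 -0.   ] z [-0. -0. -1.] F [0.5 0.1 0.1] w 0.220 g 0 q7 -0.02
[ 0.01343431  0.00751738 -0.04977188]
t 27.65 p [ 0.5651 -0.0216  0.1423] x [ 0.454  0.891 -0.   ] z [-0. -0. -1.] F [0.7 0.1 0.2] w 0.217 g 0 q7 -0.23
[ 0.01780754 -0.02105685  0.05622513]
```

Converted, 0.06 rad is 0.0095.

```bash
python3 -m creep '{"plan": [[0, 0, 0, 0.0095, 0.22], [0, 0, 0, 0.0095, 0.22], [0, 0, 0, 0.0095, 0.22], [0, 0, 0, 0, 0.22]]}' >/dev/null; python3 -c "
from h import *
o,_=state();print(o['torque'])"; python3 -m creep '{"plan": [[0, 0, 0, 0.008, 0.22], [0, 0, 0, 0.008, 0.22], [0, 0, 0, 0, 0.22]]}'>/dev/null; python3 -c "
from h import *
o,_=state();print(o['torque'])"
```

```text
t 28.10 p [ 0.5653 -0.0216  0.1423] x [ 0.605  0.796 -0.   ] z [ 0. -0. -1.] F [-0.1 -0.8 -0.5] w 0.221 g 0 q7 -0.38
[-0.01659732 -0.03566202 -0.02825615]
t 28.40 p [ 0.5653 -0.0216  0.1424] x [0.681 0.733 0.   ] z [ 0. -0. -1.] F [-0.1 -0.9 -0. ] w 0.218 g 1 q7 -0.46
[ 0.00133932 -0.09880934  0.03797632]
```

Converted, 0.05 rad is 0.008.

```bash
python3 -m creep '{"plan": [[0, 0, 0, 0.008, 0.22], [0, 0, 0, 0.008, 0.22], [0, 0, 0, 0, 0.22]]}' >/dev/null; python3 -c "
from h import *
o,_=state();print(o['torque'])"; python3 -m creep '{"plan": [[0, 0, 0, 0.008, 0.22], [0, 0, 0, 0.008, 0.22], [0, 0, 0, 0, 0.22]]}'>/dev/null; python3 -c "
from h import *
o,_=state();print(o['torque'])
im,C,o=snap('wrist');cv2.imwrite('pics/w11.png',im)"
```

```text
t 28.70 p [ 0.5653 -0.0216  0.1424] x [0.75  0.661 0.   ] z [ 0. -0. -1.] F [ 0.3 -0.3 -0.3] w 0.226 g 1 q7 -0.55
[-0.03448315 -0.11640073  0.01359983]
t 29.00 p [ 0.5653 -0.0216  0.1424] x [0.813 0.583 0.   ] z [ 0. -0. -1.] F [ 1.1 -0.2 -0.8] w 0.221 g 1 q7 -0.63
[-0.03866535 -0.10745515 -0.01652372]
```

Converted, 0.05 rad is 0.008.

```bash
python3 -m creep '{"plan": [[0, 0, 0, 0, 0], [0, 0, 0, 0, 0], [0, 0, 0, 0, 0]]}' 20; python3 -c "
from h import *
o,_=state();print(o['torque'])"; python3 -m creep '{"plan": [[0, 0, 0, 0.008, 0], [0, 0, 0, 0, 0]]}'>/dev/null; python3 -c "
from h import *
o,_=state();print(o['torque'])"
```

```text
t: 29.35
eef_pos: [0.5652, -0.0218, 0.1424]
tool_rot: [0.0, 0.952, 0.305, 0.0]
contact_force: [0.6, -1.0, 0.2]
gripper_width: 0.191
grasp_force: 18.8
t 29.35 p [ 0.5652 -0.0218  0.1424] x [ 0.814  0.581 -0.   ] z [ 0. -0. -1.] F [ 0.6 -1.   0.2] w 0.191 g 19 q7 -0.63
[-0.27879357 -0.11493992  0.07458486]
t 29.55 p [ 0.5652 -0.0218  0.1424] x [ 0.842  0.54  -0.   ] z [ 0. -0. -1.] F [ 0.7 -0.5  0.8] w 0.196 g 22 q7 -0.68
[-0.23115578 -0.04164052  0.1907755 ]
```

The screw now resists: torque 0.19 N m and the fingers wedge open. I'll release and check its height by touching the grip's top with shut fingers. Home predicts contact at z ≈ 0.172; not home, 0.1765.

Converted, -0.03 m is -0.6, -0.025 m is -0.5.

```bash
python3 -m creep '{"plan": [[0, 0, 0, 0, 0.3], [0, 0, 0, 0, 0.5], [0, 0, 0, 0, 0.5], [0, 0, -0.2, 0, 0.5], [0, 0, -0.6, 0, 0.5], [0, 0, -0.5, 0, 0.3], [0, 0, 0, 0, 0], [0, 0, 0, 0, 0], [0, 0, 0, 0, 0], [0, 0, 0, 0, 0], [0, 0, 0.3, 0, 0], [0, 0, 0.12, 0, 0], [0, 0, 0, 0, 0]]}'|grep -E "eef|cont|wid"; python3 -m creep '{"plan": [[0, 0, 0.06, 0, 0], [0, 0, 0, 0, 0]]}'|grep -E "eef|cont"; python3 -m creep '{"plan": [[0, 0, 0.04, 0, 0], [0, 0, 0, 0, 0]]}'|grep -E "eef|cont"; python3 -c "
from h import *
im,C,o=snap('wrist');cv2.imwrite('pics/w12.png',im)"
```

```text
eef_pos: [0.5638, -0.0216, 0.1845]
contact_force: [-0.5, -0.4, 0.1]
gripper_width: -0.001
eef_pos: [0.565, -0.0217, 0.1831]
contact_force: [-0.2, 1.3, -1.1]
eef_pos: [0.5652, -0.0216, 0.1814]
contact_force: [-1.2, -0.2, -0.5]
```

Converted, 0.002 m is 0.04, 0.001 m is 0.02.

```bash
python3 -m creep '{"plan": [[0, 0, 0.04, 0, 0], [0, 0, 0.02, 0, 0], [0, 0, 0, 0, 0]]}'|grep -E "eef|cont"; python3 -m creep '{"plan": [[0, 0, 0.02, 0, 0], [0, 0, 0, 0, 0]]}'|grep -E "eef|cont"; python3 -m creep '{"plan": [[0, 0, 0.02, 0, 0], [0, 0, 0, 0, 0]]}'|grep -E "eef|cont"
```

```text
eef_pos: [0.565, -0.0216, 0.1782]
contact_force: [-0.5, 0.3, 0.4]
eef_pos: [0.5651, -0.0216, 0.1773]
contact_force: [0.7, -0.8, -0.2]
eef_pos: [0.5651, -0.0216, 0.1763]
contact_force: [1.1, -0.3, 0.2]
```

Converted, 0.001 m is 0.02.

```bash
python3 -m creep '{"plan": [[0, 0, 0.02, 0, 0], [0, 0, 0, 0, 0]]}'|grep -E "eef|cont"; python3 -m creep '{"plan": [[0, 0, 0.02, 0, 0], [0, 0, 0, 0, 0]]}'|grep -E "eef|cont"
```

```text
eef_pos: [0.5651, -0.0216, 0.1753]
contact_force: [0.5, -0.3, 0.6]
eef_pos: [0.5651, -0.0216, 0.1743]
contact_force: [-0.5, -0.0, -0.5]
```

Converted, 0.001 m is 0.02.

```bash
python3 -m creep '{"plan": [[0, 0, 0.02, 0, 0], [0, 0, 0, 0, 0]]}'|grep -E "eef|cont"; python3 -m creep '{"plan": [[0, 0, 0.02, 0, 0], [0, 0, 0, 0, 0]]}'|grep -E "eef|cont"
```

```text
eef_pos: [0.5651, -0.0216, 0.1733]
contact_force: [-0.7, 0.0, 0.2]
eef_pos: [0.5651, -0.0216, 0.1722]
contact_force: [-1.1, -0.2, 0.7]
```

Converted, 0.001 m is 0.02.

```bash
python3 -m creep '{"plan": [[0, 0, 0.02, 0, 0], [0, 0, 0, 0, 0]]}'|grep -E "eef|cont"
```

```text
eef_pos: [0.5659, -0.0219, 0.1721]
contact_force: [-0.5, -0.6, 4.5]
```

Contact at 0.172: the screw is home at 55.5 mm. Retreating, then one last look.

Converted, -0.04 m is -0.8, -0.03 m is -0.6.

```bash
python3 -m creep '{"plan": [[0, 0, -0.6, 0, 0], [0, 0, -0.8, 0, 0], [0, 0, -0.8, 0, 0], [0, 0, 0, 0, 0], [0, 0, 0, 0, 0]]}'|grep -E "eef|cont"
python3 - <<'E'
from h import *
w=snap("wrist")[0];s=snap("scene")[0];t=snap("top")[0]
a=cv2.resize(w,(400,300));b=cv2.resize(s[110:350,140:460],(400,300));c=cv2.resize(t[120:300,120:420],(400,240));d=cv2.resize(cv2.imread("pics/top1.png")[120:300,120:420],(400,240))
cv2.imwrite("pics/final.png",np.vstack([np.hstack([a,b]),np.clip(np.hstack([c,d])*1.6,0,255).astype(np.uint8)]))
E
```

```text
eef_pos: [0.5656, -0.0215, 0.2819]
contact_force: [-0.4, -0.2, -0.1]
```

View pics/final.png

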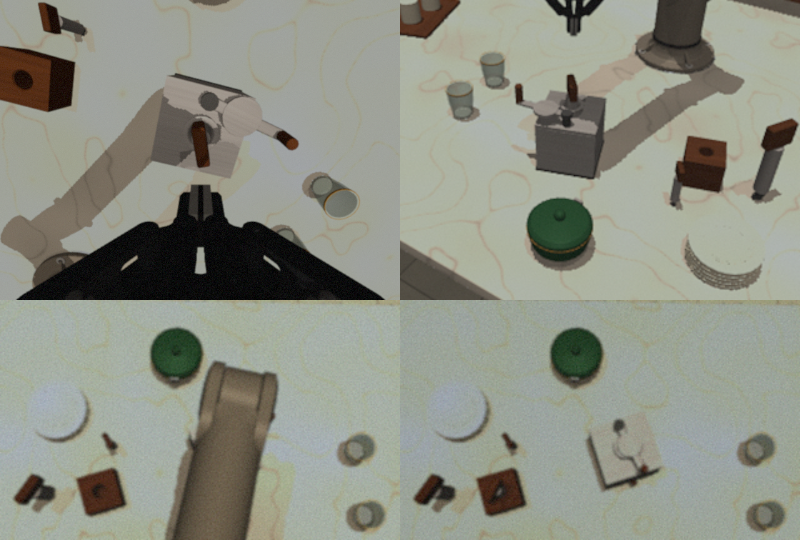

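The screw stands in the neck at (200,145) with the lever swung aside (knob at (288,142)). The stand is empty, the bystanders are unmoved against the first picture, and the gripper is clear.

```bash
python3 -c "
from station import bot
print(bot.hand_in())"
```

```text
the job is handed in; nothing more can be done
None
```

The screw is fully home in the grinder (its height confirmed by touch) and released, the cover lever is swung aside, the cups, bowl and saucers are where they were, and the job is handed in.

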